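# Clamp a polished stem in the finishing jig

## Task

Load the steel stem into the blue jig: lift the sprung clamp bar by its red knob, turn it aside and park it on its ledge, lay the stem in the two V saddles with its plain end towards the end stop and slide it along gently, by feel, until that end is fully home against the stop. Then bring the bar back over the stem and lower it gently into its fork so that it clamps the stem, without letting it snap down or ramming the stem into anything, and let go; leave the copper stem where it is.

Things in the scene. Friction and masses are not known exactly. Their poses are not given: they have to be found in the camera images.
- stem_centre (a point): Polished steel stem, about 400 g: round shank 30 mm in diameter, 130 mm long; a round head, 44 mm across, 12 mm thick, on one end. Point: on the axis, half-way along the shank. Its y axis runs along the shank to the plain end (65 mm away); the head is at y = -65 to -77 mm. Starts level in one place of the wooden rack, 52 mm above the table. Grip it across the middle: 76 mm between the V notches is free.
- copper_stem_centre (a point): Copper stem of the same size with a brass head, in the other place of the same rack (the two lie side by side, parallel, 95 mm apart). Not to be moved.
- saddle_mid (a point): Fixed point of the jig, 60 mm above the table, on the axis that the stem has when seated in the two steel V saddles (each 12 mm wide, 44 mm to either side along y: 76 mm between them is free for fingers; their walls end 4 mm below the axis; the base is 12 mm thick). x: across, towards the clamp's post; y: along the saddles to the end stop; z: up.
- stop_zone (a point): Fixed point of the jig, 66 mm from saddle_mid along y: the middle of the range in which the end stop was set. Its rigid face (stop_carriage_c1) is up to 8 mm before or behind this point: not measured, to be felt with 5 to 10 N. A brass pin stands 4 mm proud of it and yields to under 1 N. So a seated stem's centre ends at y = -7 to +9 mm from saddle_mid; laid at y = -15 mm it is clear of the pin.
- post_axis (a point): Fixed point of the jig on the upright axis about which the clamp bar turns, 80 mm from saddle_mid along its x, 81 mm above the table. Axes as saddle_mid. The fork is two prongs, tops 85 mm above the table, 36 mm behind this axis (+x); they hold the bar's tail with under 2 mm play to either side.
- ledge_top (a point): Middle of the top of the aluminium parking ledge, 26 mm square, 87 mm above the table, 60 mm from the post's axis. Axes as saddle_mid.
- knob (a point): Red upright knob on the clamp bar's free end, 22 mm in diameter, 36 mm tall above the bar. Point: on its axis, 21 mm above the bar's upper face, 15 mm below the knob's top, 120 mm from the post's axis. The bar is aluminium, 16 mm wide, 10 mm thick; its underside is 31 mm below the point. The point turns with the bar; its x axis points along the bar to the post.
- bar_lift (a joint): How far the bar is lifted on its post, m: 0 fully down (underside 71 mm above the table), at most 0.035. A spring pulls it down, about 7 N at the bottom, 11 N at the top. It turns freely once 0.014 is passed (tail out of the fork); parked on the ledge it reads 0.016; clamping the stem about 0.004.
- bar_turn (a joint): How far the bar is turned, rad: 0 is over the stem (knob on the robot's side, bar square across the saddles, tail in the fork); it grows as the knob swings round the post to the end stop's side (clockwise from above), at most 1.45; at 1.3 the bar is over the middle of the ledge.
- feeler (a joint): Brass pin of the end stop, m: 0 free, about 0.004 when the stem's end is fully home on the stop's rigid face.
- clamp_bar: The clamp bar with its knob, as one solid. Origin on the post's axis, at table height when the bar is down; its -x axis points along the bar to the knob.
- jig: The blue jig with all that it carries (saddles, end stop, clamp). Fixed to the table; origin on the table straight below saddle_mid, same axes. The base plate reaches from x = -75 to 135 mm and 125 mm to either side in y.
- stem: The steel stem as a solid: the same frame as stem_centre.
- plain_end (a point): Middle of the flat end face of the steel stem's shank, the end without the head: the end that goes against the stop. Axes as stem_centre.

How it is judged:
By the outcome, as a careful person would: the job done as asked, in the order asked, and still so for the second after the job is handed in, with the robot touching nothing.
It also fails if it takes over 72 s, if anything falls off the work surface, if the arm or the gripper's body presses on something with over 40 N, if the wrist force passes 120 N, or if a joint passes its speed limit or range.

## Robot

A 6-joint arm with a two-finger parallel gripper is mounted at the origin on the work surface. World frame = base frame: x ahead of the robot, y to its left, z up, the work surface at z = 0. Lengths are in mm, angles in rad, forces in N, time in s.
With the tool pointing down it reaches from about 300 to 875 mm from the base axis. Payload 6.4 kg.
Tool frame: the origin (TCP) lies midway between the tips of the shut fingers; the grasp point (between the pads) lies behind it (manip.hold_point_z is the z of the grasp point in the tool frame, in mm); z points along the fingers, y is the direction in which the jaws open and shut (so a half turn about z gives the same grasp; the last joint's range is limited). The gripper opens to 85 mm and grips with 20 to 120 N. Pads are 22 mm wide; open, the fingers measure 114 mm over their backs; the gripper's body (76 mm by 85 mm) begins 54 mm behind the grasp point. The pads swing forward as they close: fully open they stand 13 mm farther back than shut.
Start: joints at [-1.511, 0.181, 1.607, -0, 1.354, -0.206], TCP at [151.057, -554.818, 231.288] pointing down, gripper open.
Joint ranges: [-2.99, 2.99], [-0.89, 2.07], [0.3, 2.58], [-1.14, 4.28], [0, 2.63], [-3.12, 3.12]. Speed limits (rad/s): [2.57, 2.57, 3.01, 3.14, 3.14, 3.14].

## Interface

Orientations are given as a unit quaternion [w, x, y, z].
In Python, from workcell import manip, effector, vision, sign_off, models gives the robot as it stands. Calls block until the motion is done:
- manip.move_to(position, orientation): joint-space move of the TCP to a pose.
- manip.move_linear(position, frame=None, feed=150, contact_N=None): straight line of the TCP; frame=None keeps the orientation; feed is the mean speed in mm/s. With contact_N (N) it stops when the force on the tool has changed by that much, and returns True; else False.
- manip.move_j(angles): joint-space move.
- effector.gripper_to(opening, grasp_force=None): opening from 0.0 (shut) to 1.0 (fully open); grasp_force is the grip in N (None keeps the last); returns when the fingers have stopped.
- manip.hold(seconds).
- manip.ik(position, orientation): joint angles nearest the present ones, or None.
- manip.get_state(): the state.
- vision.snapshot(name): name is "side" or "top" or "wrist"; returns the picture (480x640x3 uint8, red, green, blue); there is no depth.
- vision.camera_params(name): a dict with "intrinsics" (3x3 intrinsics, pixels), "R" (3x3) and "t" (3): a world point X has camera coordinates R X + t. Camera axes: x right, y down, z forward; pixel columns grow to the right and rows downward; lengths in mm; the calibration is good to about 2 mm. A picture is of the moment at which its call begins: read the wrist's pose just before it. camera_params takes no time and is no camera call; for the wrist camera it gives the pose at the moment of the call.
A pose or a line that the arm cannot do raises manip.Unreachable and nothing moves.
- sign_off(): hands the job in, once; it reports no verdict.
Trained networks look in the newest picture that a camera, given by its name, has taken for a name from the list of things; names that differ only in an ending like _2 or _b are one class to them, and where a whole thing is asked for, a point or a joint stands for the part that bears it (a point fixed in the world has none). Each returns a list of dicts, best first, with "conf" (0 to 1); they miss things now and then, are a little off and sometimes report something else, mostly with a low value. They report only what shows in the picture. A call takes as long as a camera call.
- models.boxes_of(camera, name): "xyz" ([x, y, z] in mm, in the coordinates of the camera as it stood for that picture, good to about 4 mm: the middle of the surface that is visible of it).
- models.tip_of(camera, name): "xyz" ([x, y, z] in mm, in the coordinates of the camera as it stood for that picture, good to about 4 mm: a listed point, or the origin of a listed thing).
The state is a dict: "clock": time; "joint_pos": joint angles; "dq": joint speeds; "joint_torque": joint torques, N m; "position": TCP position; "eef_rot": TCP orientation; "force": force on the tool from outside, world axes, zero at the start; "wrist_torque": the same for the moment, N m; "opening": opening from 0.0 (shut) to 1.0 (fully open).
Only numpy, scipy, OpenCV 4.12 (cv2) and the standard library are available. Lean on these libraries where they do the work, as an engineer would, in place of code of your own. Each camera call takes 0.05 s, during which the arm holds its last target. There are 200 camera calls.

## Working session

There is one attempt and no reset: what is moved stays moved. The work goes in short steps, each a Python script; the robot and the scene stay as the last script left them, time stands still between calls to the robot, and variables do not carry over. Pictures are saved under pics/ and viewed, about 8 in all and at most 12, crops included, and the job is handed in when it is done.

```bash
ls; mkdir -p pics; cat > h.py <<'E'
import numpy as np, cv2
from workcell import manip, effector, vision, sign_off, models
def see(cam,names,f="tip_of"):
    p=vision.camera_params(cam); vision.snapshot(cam) if False else None
    R=np.array(p["R"]);t=np.array(p["t"]); out={}
    for n in names:
        r=getattr(models,f)(cam,n)
        out[n]=[(np.round(R.T@(np.array(d["xyz"])-t),1).tolist(),round(d["conf"],2)) for d in r[:3]]
    return out
def save(img,n): cv2.imwrite(f"pics/{n}.png",cv2.cvtColor(img,cv2.COLOR_RGB2BGR))
E
python3 - <<'E'
from h import *
N=["stem_centre","plain_end","copper_stem_centre","saddle_mid","stop_zone","post_axis","ledge_top","knob"]
ims=[]
for c in ["top","side"]:
    im=vision.snapshot(c); ims.append(im); save(im,c+"0")
    for k,v in see(c,N).items(): print(c,k,v)
save(cv2.resize(np.vstack(ims),(450*0+400*1,600)) if 0 else ims[0],"top0")
print(manip.get_state(), manip.hold_point_z)
E
```

```text
pics
top stem_centre [([499.9, -218.4, 48.7], 0.97)]
top plain_end [([499.8, -152.8, 53.9], 0.95), ([619.3, 109.4, 77.9], 0.49)]
top copper_stem_centre [([593.6, -223.8, 47.3], 0.91)]
top saddle_mid [([541.6, 97.6, 58.9], 0.79)]
top stop_zone [([530.6, 160.1, 61.0], 0.94)]
top post_axis [([619.6, 108.1, 78.6], 0.8)]
top ledge_top [([597.6, 160.2, 89.6], 0.94), ([591.1, -223.0, 49.8], 0.23)]
top knob [([503.1, 89.6, 98.2], 0.66), ([537.2, 90.4, -4.9], 0.54)]
side stem_centre [([500.8, -214.9, 52.9], 0.98)]
side plain_end [([500.6, -156.6, 51.1], 0.9)]
side copper_stem_centre [([592.9, -220.3, 53.6], 0.73)]
side saddle_mid [([538.6, 94.3, 63.4], 0.83)]
side stop_zone [([529.1, 161.8, 60.3], 0.79), ([498.0, -217.7, 52.8], 0.6)]
side post_axis [([624.0, 103.1, 83.3], 0.76)]
side ledge_top [([597.1, 163.9, 86.4], 0.87), ([540.2, 92.5, 64.0], 0.54)]
side knob [([502.1, 88.4, 104.5], 0.86), ([622.9, 105.7, 78.9], 0.38)]
{'clock': 0.9, 'joint_pos': array([-1.51130601e+00,  1.80765883e-01,  1.60699732e+00,  2.91235095e-05,
        1.35380841e+00, -2.06289696e-01]), 'dq': array([ 4.91228694e-05,  1.26545500e-03, -7.10071116e-04, -1.17788975e-03,
        3.01684736e-05, -5.08272575e-04]), 'joint_torque': array([-1.59671086e-03, -4.44836855e+01, -3.51680803e+01, -5.01087252e-04,
        5.41636400e-04, -1.99154238e-05]), 'position': array([ 151.06323533, -554.81964113,  231.30895432]), 'eef_rot': array([1.15327058e-05, 9.91183525e-01, 1.32496110e-01, 1.34106914e-05]), 'force': array([ 0.48145477,  0.01624362, -0.52042503]), 'wrist_torque': array([-0.01749802,  0.00616365,  0.01344489]), 'opening': 0.9991781930414404} -18.700000000000003
```

View pics/top0.png

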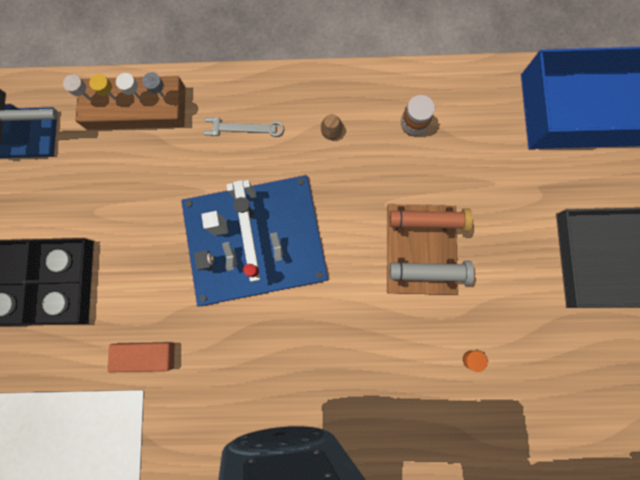

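View pics/side0.png

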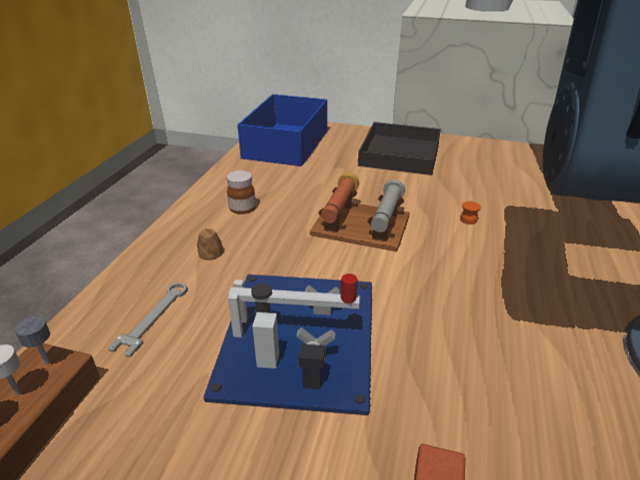

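The top view shows the jig rotated by about 0.15 rad, with the knob at px (251,270) and the post at (240,200). The rack is at (422,250), with the steel stem's head to the right (-y), so its plain end already faces +y. The side view confirms the bar is down with its tail in the fork, the ledge is at (265,340) and the stop at (313,365). Next I'll look at the jig from closer in.

```bash
cat >> h.py <<'E'
def q(a): return np.array([0,np.cos(a/2),np.sin(a/2),0])   # tool down, tool x at yaw a, jaws at a-90deg
def st():
    s=manip.get_state(); print("t",round(s["clock"],1),"p",np.round(s["position"],1),"F",np.round(s["force"],1),"T",np.round(s["wrist_torque"],2),"op",round(s["opening"],3),"j6",np.round(s["joint_pos"][5],2)); return s
def rot(a): return np.array([[np.cos(a),-np.sin(a)],[np.sin(a),np.cos(a)]])
E
python3 - <<'E'
from h import *
a=.145
for d in [0,np.pi/2,np.pi,-np.pi/2]:
    r=[manip.ik([502,88.5,z],q(a+d+e)) for z,e in ((83,0),(110,-1.3))]
    print(d,[None if x is None else np.round(x,2) for x in r])
N=["saddle_mid","stop_zone","post_axis","ledge_top","knob"]
manip.move_to([490,90,300],q(a)); 
for k,P in enumerate([[490,90,300],[470,130,280]]):
    if k: manip.move_linear(P)
    im=vision.snapshot("wrist"); save(im,f"w{k}")
    for n,v in see("wrist",N).items(): print(n,v)
st()
E
```

```text
0 [array([-0.06,  0.23,  1.88, -0.  ,  1.03,  1.37]), array([-0.06,  0.18,  1.87, -0.  ,  1.09,  2.67])]
1.5707963267948966 [array([-0.06,  0.23,  1.88, -0.  ,  1.03, -0.2 ]), array([-0.06,  0.18,  1.87, -0.  ,  1.09,  1.1 ])]
3.141592653589793 [array([-0.06,  0.23,  1.88, -0.  ,  1.03, -1.77]), array([-0.06,  0.18,  1.87, -0.  ,  1.09, -0.47])]
-1.5707963267948966 [array([-0.06,  0.23,  1.88, -0.  ,  1.03,  2.94]), array([-0.06,  0.18,  1.87, -0.  ,  1.09, -2.05])]
saddle_mid [([544.0, 95.4, 58.9], 0.64)]
stop_zone [([533.0, 161.2, 58.8], 0.78)]
post_axis [([621.5, 111.2, 79.6], 0.65)]
ledge_top [([594.9, 162.4, 90.3], 0.88)]
knob [([501.8, 84.2, 97.6], 0.68), ([621.5, 111.9, 80.6], 0.51)]
saddle_mid [([546.8, 91.7, 57.3], 0.71)]
stop_zone [([534.8, 161.2, 58.7], 0.76)]
post_axis [([622.1, 111.3, 78.9], 0.98)]
ledge_top [([593.4, 161.0, 88.5], 0.63)]
knob [([502.6, 87.5, 99.0], 0.78), ([544.5, 95.4, -7.5], 0.31)]
t 4.6 p [470.4 129.5 280.3] F [ 0.5 -0.8 -0.1] T [-0.    0.06 -0.04] op 1.001 j6 1.45
```

View pics/w0.png

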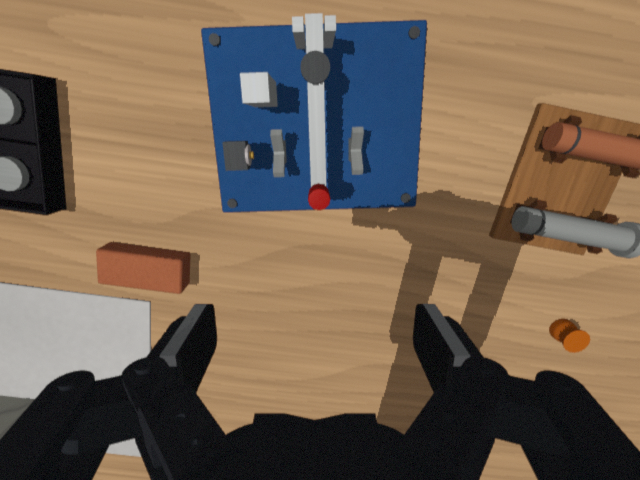

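The wrist view shows the jig base corners at about (203,28), (426,21), (415,207) and (223,212), the knob at (319,197) and the post cap at (315,67). I'll fit the jig pose from the detections and the corners together.

```bash
python3 - <<'E'
from h import *
from scipy.optimize import least_squares
det=dict(saddle_mid=[[541.6,97.6],[538.6,94.3],[544,95.4],[546.8,91.7]],stop_zone=[[530.6,160.1],[529.1,161.8],[533,161.2],[534.8,161.2]],
post_axis=[[619.6,108.1],[624,103.1],[621.5,111.2],[622.1,111.3]],ledge_top=[[597.6,160.2],[597.1,163.9],[594.9,162.4],[593.4,161]],knob=[[503.1,89.6],[502.1,88.4],[501.8,84.2],[502.6,87.5]])
loc=dict(saddle_mid=[0,0],stop_zone=[0,66],post_axis=[80,0],ledge_top=[80-60*np.cos(1.3),60*np.sin(1.3)],knob=[-40,0])
L=np.array([loc[k] for k in det for _ in det[k]]);W=np.array([p for k in det for p in det[k]])
def fit(L,W):
    f=lambda s:((L@rot(s[2]).T+s[:2]-W)).ravel()
    r=least_squares(f,[540,95,.145],loss="soft_l1",f_scale=2); return r.x,f(r.x).reshape(-1,2)
x,res=fit(L,W); print("det",x.round(3)); print(res.reshape(5,4,2).mean(1).round(1))
# corners: at wrist w0 pose (params of pose reconstructed), top
def corners(im):
    h=cv2.cvtColor(im,cv2.COLOR_BGR2HSV); m=cv2.inRange(h,(105,120,40),(125,255,255))
    m=cv2.morphologyEx(m,cv2.MORPH_OPEN,np.ones((3,3)))
    n,l,s,_=cv2.connectedComponentsWithStats(m)
    return l,s
def ray(p,uv,z):
    R=np.array(p["R"]);t=np.array(p["t"]);K=np.array(p["intrinsics"]);c=-R.T@t
    d=R.T@np.linalg.inv(K)@[*uv,1]; return (c+d*(z-c[2])/d[2])[:2]
C=np.array([[135,125],[135,-125],[-75,-125],[-75,125]])
for cam,f,uv0 in (("top","top0",(255,240)),("wrist","w1",None)):
    im=cv2.imread(f"pics/{f}.png"); l,s=corners(im)
    k=1+np.argsort(-s[1:,4])[0] if cam=="wrist" else max(range(1,len(s)),key=lambda i:s[i,4]*(150<s[i,0]<250))
    print(f,s[k])
    ks=[i for i in range(1,len(s)) if s[i,4]>200 and s[i,0]>=s[k,0]-80 and s[i,0]+s[i,2]<=s[k,0]+s[k,2]+150 and s[i,1]>=s[k,1]-30] 
    pts=np.argwhere(np.isin(l,ks))[:,::-1].astype(np.float32)
    q4=cv2.approxPolyN(cv2.convexHull(pts),4)[0] if hasattr(cv2,'approxPolyN') else cv2.boxPoints(cv2.minAreaRect(pts))
    p=vision.camera_params(cam); w=np.array([ray(p,u,12) for u in q4.astype(float)])
    print(q4.tolist(),w.round(1).tolist())
    pr=C@rot(x[2]).T+x[:2]; idx=[np.argmin(np.linalg.norm(w-c,axis=1)) for c in pr]
    y,r=fit(C,w[idx]); print("corners",y.round(3),r.round(1).tolist())
E
```

```text
det [5.42403e+02 9.50760e+01 1.65000e-01]
[[-0.3  0.3]
 [-0.3 -0.9]
 [-0.5 -0.2]
 [ 0.2  0.7]
 [ 0.5  1.1]]
top0 [  183   177   144   128 10702]
[[197.66990661621094, 305.4660339355469], [181.86660766601562, 200.11080932617188], [306.2868957519531, 175.5772247314453], [327.42669677734375, 279.5146484375]] [[447.8, 201.3], [649.7, 237.1], [692.4, -3.9], [490.5, -40.4]]
corners [5.40598e+02 9.32350e+01 1.80000e-01] [[1.4, 3.3], [3.4, -1.7], [-1.3, -2.8], [-3.4, 1.5]]
w1 [  237     5   117   199 17811]
[[455.3822937011719, 198.09474182128906], [252.77731323242188, 203.93911743164062], [235.69851684570312, 7.532889366149902], [475.5425720214844, -0.8198904395103455]] [[492.7, -39.7], [450.1, 201.5], [652.2, 237.2], [695.1, -4.2]]
corners [5.42949e+02 9.33210e+01 1.78000e-01] [[1.4, 3.1], [2.9, -1.5], [-1.3, -3.3], [-3.1, 1.6]]
```

```bash
cat >> h.py <<'E'
A=.177; S=np.array([542.2,94.0])
def J(x,y): return rot(A)@[x,y]+S
def knob(turn,r=120): return J(80-r*np.cos(turn), r*np.sin(turn))
E
python3 - <<'E'
from h import *
k=knob(0)
effector.gripper_to(.6,60)
manip.move_to([*k,150],q(A)); 
print(manip.move_linear([*k,85],feed=80,contact_N=8)); st()
effector.gripper_to(0,30); st()
im=vision.snapshot("side"); save(cv2.resize(im[230:430,180:420],(720,600)),"grip")
E
```

```text
False
t 6.6 p [503.3  87.   85.5] F [-0.5 -0.5  0. ] T [-0.02 -0.03 -0.02] op 0.601 j6 1.33
t 6.9 p [503.1  86.9  85.5] F [-0.8 -0.3  2.7] T [ 0.02  0.07 -0.01] op 0.243 j6 1.33
```

View pics/grip.png

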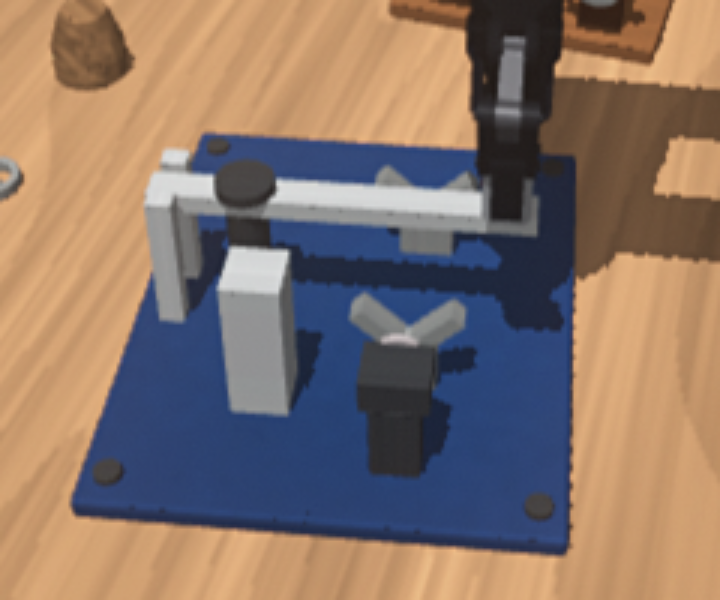

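The crop shows the knob held between the fingers at (505,200), the bar clear, and side forces near zero. I'll lift it, swing it in an arc, then lower it onto the ledge by feel.

```bash
cat >> h.py <<'E'
def arc(t0,t1,z,off,n=8,feed=60):
    for t in np.linspace(t0,t1,n+1)[1:]:
        manip.move_linear([*(knob(t)+off),z],q(A-t),feed=feed)
        s=manip.get_state(); f=s["force"]
        if np.hypot(*f[:2])>25: print("side force",t); st(); return False
    return True
E
python3 - <<'E'
from h import *
effector.gripper_to(0,60)
p=manip.get_state()["position"]; print(p[:2]-knob(0))
manip.move_linear([p[0],p[1],p[2]+26],feed=50); s=st()
f=s["force"]
if f[2]<-5 and np.hypot(*f[:2])<15:
    ok=arc(0,1.3,p[2]+26,np.zeros(2)); st()
    im=vision.snapshot("side"); save(cv2.resize(im[230:430,180:420],(720,600)),"turn")
E
```

```text
[ 0.13701549 -0.02490809]
t 7.9 p [503.5  87.  110.5] F [ 7.   1.  -9.7] T [ 0.05 -1.02  0.06] op 0.236 j6 1.33
t 11.7 p [568.5 215.7 109.8] F [ 5.2 -1.9 -9.9] T [-0.04 -0.88  0.43] op 0.236 j6 2.86
```

View pics/turn.png

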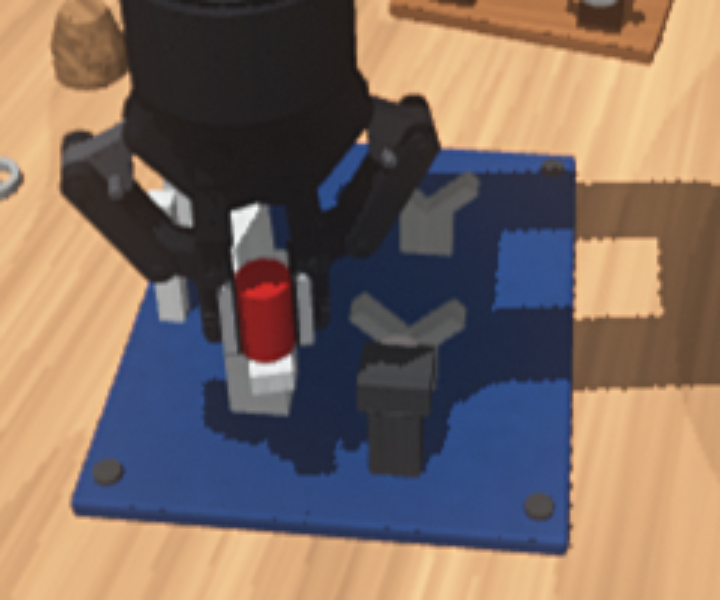

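The bar is over the ledge with the knob at (265,310) still upright in the grip. Lower it onto the ledge until contact.

```bash
python3 - <<'E'
from h import *
p=manip.get_state()["position"]
print(manip.move_linear([p[0],p[1],p[2]-13],feed=15,contact_N=6)); s=st()
p=s["position"]
effector.gripper_to(.6,60); manip.hold(.2); st()
manip.move_linear([p[0],p[1],180],feed=120)
w=rot(A)@[0,1]
# look at the rack on the way
manip.move_to([440,-190,260],q(A*0+0)); 
P=[]
im=vision.snapshot("wrist"); save(im,"rack")
for n,v in see("wrist",["stem_centre","plain_end","copper_stem_centre"]).items(): print(n,v)
im=vision.snapshot("side"); save(cv2.resize(im[170:430,180:460],(646,600)),"park")
vision.snapshot("top")
for n,v in see("top",["knob","stem_centre","plain_end"]).items(): print(n,v)
for y in (0,np.pi/2,-np.pi/2,np.pi): 
    r=manip.ik([500,-217,35],q(y)); print(y,None if r is None else r.round(2))
st()
E
```

```text
True
t 12.4 p [568.8 216.1 102. ] F [-1.4  0.8  7.1] T [0.23 0.04 0.24] op 0.235 j6 2.86
t 13.0 p [567.5 214.9  99.4] F [ 0.8 -0.5  0.5] T [0.02 0.05 0.02] op 0.6 j6 2.86
stem_centre [([496.2, -214.2, 51.7], 0.96)]
plain_end []
copper_stem_centre [([597.0, -222.4, 57.4], 0.91)]
knob [([569.5, 215.3, 114.9], 0.9)]
stem_centre [([495.5, -220.9, 52.3], 0.66)]
plain_end [([501.6, -149.7, 50.7], 0.71), ([536.8, 91.1, 0.4], 0.22)]
0 [-0.63  0.38  1.81 -0.    0.96  0.94]
1.5707963267948966 [-0.63  0.38  1.81 -0.    0.96 -0.63]
-1.5707963267948966 [-0.63  0.38  1.81 -0.    0.96  2.51]
3.141592653589793 [-0.63  0.38  1.81 -0.    0.96 -2.2 ]
t 16.0 p [ 440.1 -189.8  260. ] F [ 0.6 -0.3  0.3] T [-0.03 -0.03 -0.03] op 0.601 j6 0.91
```

View pics/park.png

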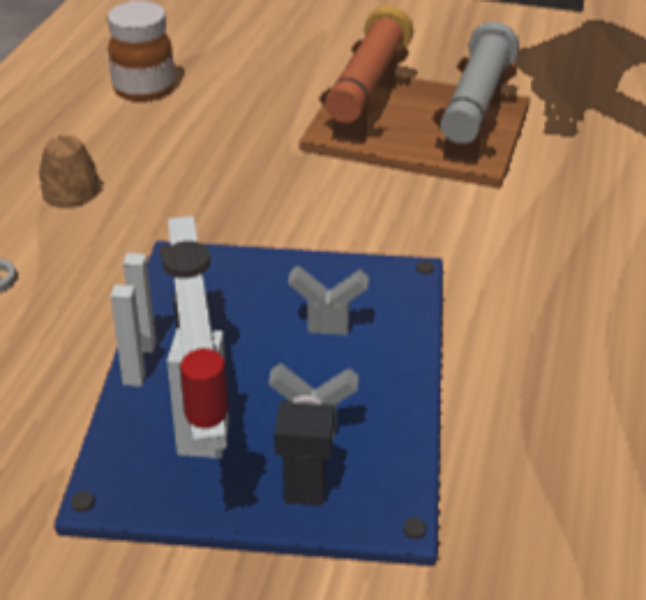

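View pics/rack.png

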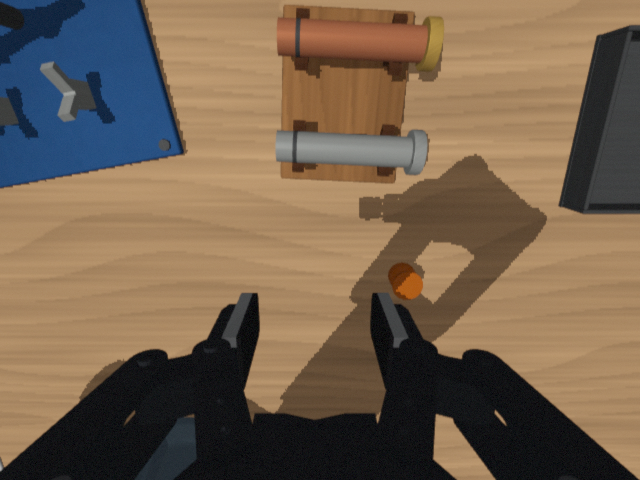

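The bar is parked on the ledge (knob at (205,390)), both saddles are free, and the steel stem is at px (277,146) to (427,152) in the wrist view. I'll compute the stem's axis and pick it up.

```bash
cat >> h.py <<'E'
def ray(p,uv,z):
    R=np.array(p["R"]);t=np.array(p["t"]);K=np.array(p["intrinsics"]);c=-R.T@t
    d=R.T@np.linalg.inv(K)@[*uv,1]; return (c+d*(z-c[2])/d[2])[:2]
E
python3 - <<'E'
from h import *
p=vision.camera_params("wrist"); im=cv2.imread("pics/rack.png")
# shank edges: grey, low-saturation pixels in window
h=cv2.cvtColor(im,cv2.COLOR_BGR2HSV); m=(h[...,1]<60)&(h[...,2]>60); 
ax=[]
for c in range(315,400,5):
    r=np.where(m[118:185,c])[0]+118
    if len(r): ax.append([c,r.min(),r.max()])
ax=np.array(ax); print(ax[::4].tolist())
L=np.array([ray(p,(c,(a+b)/2),52) for c,a,b in ax]); 
sl=np.polyfit(L[:,1],L[:,0],1); print("x=%.3f*y+%.1f"%tuple(sl))
E1=ray(p,(276.5,146),52);E2=ray(p,(428,152),52);print(E1,E2, np.linalg.norm(E1-E2))
p2=vision.camera_params("top");im2=cv2.imread("pics/top0.png")
print([ray(p2,u,52) for u in ((391,271),(475,274))], np.linalg.inv(np.array(p["R"]))@-np.array(p["t"]))
E
```

```text
[[315, 132, 162], [335, 134, 163], [355, 134, 164], [375, 135, 165], [395, 136, 166]]
x=0.044*y+508.5
[ 501.22345336 -153.17661207] [ 495.76019626 -302.37603126] 149.29941013450457
[array([ 500.07106046, -154.03508499]), array([ 491.41314325, -302.01374557])] [ 519.36318418 -190.3425074   400.31124874]
```

```bash
python3 - <<'E'
from h import *
t=-.044; c=[499,-217.5]
effector.gripper_to(.75,60)
manip.move_to([*c,110],q(t+np.pi/2))
print(manip.move_linear([*c,32.5],feed=80,contact_N=8)); st()
effector.gripper_to(0,50); s=st(); z0=s["position"][2]
print("z0",z0)
manip.move_linear([*c,60],feed=60); st()
manip.move_linear([*c,150],feed=150); st()
g=J(0,-15.5); manip.move_to([*g,150],q(A+np.pi/2)); st()
im=vision.snapshot("side"); save(cv2.resize(im[130:400,180:460],(622,600)),"held")
vision.snapshot("top"); 
for cam in ("side","top"):
  for n,v in see(cam,["stem_centre","plain_end"]).items(): print(cam,n,v,[ (rot(-A)@(np.array(d[0][:2])-S)).round(1) for d in v])
E
```

```text
False
t 18.7 p [ 499.4 -217.8   33. ] F [-0.1 -0.2 -0.1] T [-0.    0.02 -0.02] op 0.755 j6 -0.59
t 19.1 p [ 499.2 -217.7   33.1] F [-2.3  1.1  5.7] T [0.14 0.33 0.04] op 0.334 j6 -0.59
z0 33.13372363278361
t 19.7 p [ 499.  -217.5   60.2] F [ 0.9  0.4 -4.1] T [0.01 0.05 0.01] op 0.34 j6 -0.59
t 20.5 p [ 498.3 -217.   148.9] F [ 0.3  1.  -4.1] T [ 0.04  0.02 -0.03] op 0.334 j6 -0.59
t 21.6 p [544.9  77.8 149.6] F [-0.7 -0.4 -3.5] T [-0.02 -0.02  0.01] op 0.331 j6 -0.25
side stem_centre [([544.0, 80.9, 172.9], 0.81)] [array([ -0.5, -13.2])]
side plain_end [([531.1, 140.8, 170.7], 0.83)] [array([-2.7, 48. ])]
top stem_centre [([545.1, 76.2, 163.7], 0.84)] [array([ -0.3, -18. ])]
top plain_end [([530.2, 142.3, 168.3], 0.63)] [array([-3.3, 49.7])]
```

View pics/held.png

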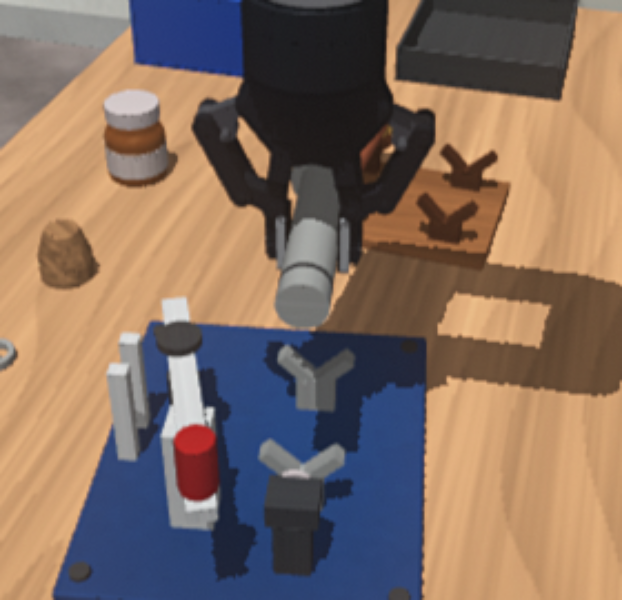

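The stem is held across its middle, level, with its plain end (300,300) towards the stop. Lower it by feel into the saddles.

```bash
python3 - <<'E'
from h import *
g=J(0,-15.5)
manip.move_linear([*g,52],feed=100); manip.hold(.2); st()
r=manip.move_linear([*g,38.5],feed=12,contact_N=4); s=st(); print(r)
print("jigF",(rot(-A)@s["force"][:2]).round(1))
manip.hold(.3); s=st(); print("jigF",(rot(-A)@s["force"][:2]).round(1))
E
```

```text
t 23.2 p [545.4  78.7  52.7] F [ 0.3 -0.2 -3.3] T [-0.02 -0.    0.03] op 0.338 j6 -0.25
t 24.1 p [545.4  78.8  41.8] F [2.1 0.5 2.7] T [ 0.04 -0.29  0.05] op 0.338 j6 -0.25
True
jigF [2.1 0.2]
t 24.4 p [545.4  78.8  41.8] F [5.5 0.3 5.9] T [ 0.03 -0.74 -0.01] op 0.338 j6 -0.25
jigF [ 5.5 -0.7]
```

```bash
python3 - <<'E'
from h import *
p=manip.get_state()["position"]; u=rot(A)@[1,0]
for k in range(4):
    p=manip.get_state()["position"]
    manip.move_linear([*p[:2],p[2]+1.5],feed=15)
    d=u*0.8 if k==0 else u*np.clip(fx*.12,-.8,.8)
    n=p[:2]+d; manip.move_linear([*n,p[2]+1.5],feed=10)
    r=manip.move_linear([*n,38.5],feed=8,contact_N=5); manip.hold(.15); s=st()
    fx,fy=rot(-A)@s["force"][:2]; print(r,fx.round(1),fy.round(1),(rot(-A)@(s["position"][:2]-S)).round(2))
    if abs(fx)<2.5: break
E
```

```text
t 25.5 p [546.1  78.9  41.2] F [-0.3  0.2  6.2] T [0.01 0.06 0.02] op 0.332 j6 -0.25
True -0.2 0.3 [  1.16 -15.5 ]
```

Seated: the height is 41.2 against 41.1 expected, with no side force. Now I'll ease the pressure and slide gently.

```bash
python3 - <<'E'
from h import *
u=rot(A)@[0,1]
def jf(s): return (rot(-A)@s["force"][:2]).round(1),(rot(-A)@(s["position"][:2]-S)).round(2)
p=manip.get_state()["position"]
manip.move_linear([*p[:2],p[2]+.25],feed=3); manip.hold(.1); s=st(); print(jf(s))
p=s["position"]; 
r=manip.move_linear([*(p[:2]+u*27),p[2]],feed=7,contact_N=5); s=st(); print(r,jf(s)); manip.hold(.3); s=st(); print(jf(s))
E
```

```text
t 26.5 p [546.   79.   41.2] F [ 1.3  0.1 -0.7] T [ 0.04 -0.22 -0.  ] op 0.333 j6 -0.25
(array([ 1.3, -0.1]), array([  1.07, -15.48]))
t 29.4 p [541.8 102.2  41.2] F [ 0.8 -0.3  3.1] T [-0.01 -0.07  0.02] op 0.334 j6 -0.21
True (array([ 0.7, -0.4]), array([1.06, 8.1 ]))
t 29.7 p [541.8 102.1  41.2] F [0.4 1.  6.1] T [ 0.07 -0.06  0.06] op 0.333 j6 -0.21
(array([0.5, 0.9]), array([1.08, 8.08]))
```

```bash
cat >> h.py <<'E'
def jf(s): return (rot(-A)@s["force"][:2]).round(1),(rot(-A)@(s["position"][:2]-S)).round(2)
E
python3 - <<'E'
from h import *
u=rot(A)@[0,1]
p=manip.get_state()["position"]
manip.move_linear([*p[:2],p[2]+.3],feed=3); manip.hold(.1); s=st(); print(jf(s))
p=s["position"]; 
r=manip.move_linear([*(p[:2]+u*6),p[2]+.1],feed=5,contact_N=5); s=st(); print(r,jf(s)); manip.hold(.2); s=st(); print(jf(s))
for n,v in [(c,(vision.snapshot(c),see(c,["stem_centre","plain_end"]))[1]) for c in ("side","top")]: print(n,{k:[(rot(-A)@(np.array(d[0][:2])-S)).round(1).tolist() for d in w] for k,w in v.items()})
im=vision.snapshot("side"); save(cv2.resize(im[250:420,240:420],(635,600),interpolation=cv2.INTER_CUBIC),"home")
E
```

```text
t 30.6 p [541.8 102.2  41.3] F [ 2.7  0.9 -1.9] T [ 0.1  -0.49  0.03] op 0.335 j6 -0.21
(array([2.8, 0.5]), array([1.01, 8.11]))
t 31.0 p [541.8 102.1  41.2] F [-0.5 -0.6  3.8] T [0.01 0.05 0.01] op 0.333 j6 -0.2
True (array([-0.6, -0.4]), array([1.06, 8.07]))
t 31.2 p [541.9 102.1  41.2] F [-1.9 -0.5  5.7] T [0.03 0.2  0.01] op 0.338 j6 -0.2
(array([-1.9, -0.1]), array([1.09, 8.06]))
side {'stem_centre': [[1.3, 10.0], [0.9, 69.2]], 'plain_end': [[2.1, 70.5]]}
top {'stem_centre': [[-3.0, 5.8], [-0.4, 8.9]], 'plain_end': [[-1.2, 75.7]]}
```

View pics/home.png

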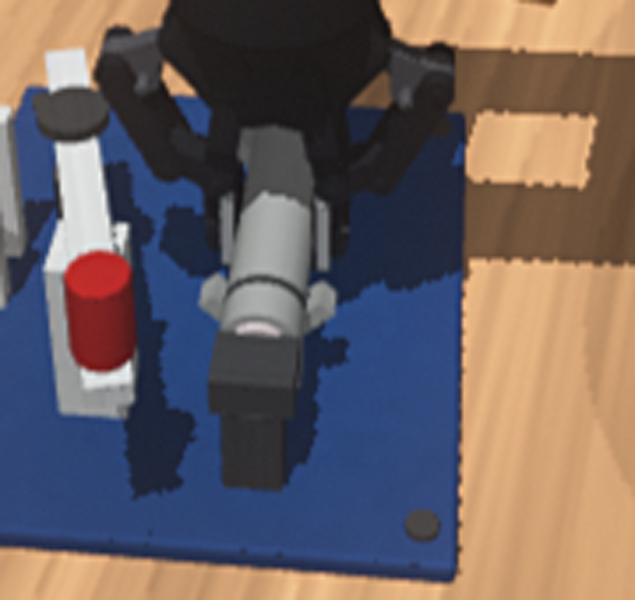

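The picture shows the stem in the saddles with its end (260,325) right at the stop block. However, the last stops came from vertical load, not the stop: Fy is about 0. I'll raise it slightly and advance in small steps, watching the axial force.

```bash
python3 - <<'E'
from h import *
u=rot(A)@[0,1]
p=manip.get_state()["position"]; z=p[2]+.4
manip.move_linear([*p[:2],z],feed=4); manip.hold(.1); s=st(); print(jf(s))
b=p[:2].copy(); f0=(rot(-A)@s["force"][:2])[1]
for k in range(1,17):
    manip.move_linear([*(b+u*.5*k),z],feed=5,contact_N=9); manip.hold(.05); s=manip.get_state()
    f=(rot(-A)@s["force"][:2]); print(k,f.round(1),s["force"][2].round(1),(rot(-A)@(s["position"][:2]-S)).round(2),s["position"][2].round(2))
    if f[1]-f0<-5.5: break
    if s["force"][2]>4: z+=.1
    if s["force"][2]<-3: z-=.05
st()
E
```

```text
t 32.0 p [541.8 102.1  41.3] F [ 2.7  0.1 -2.7] T [ 0.04 -0.46  0.06] op 0.335 j6 -0.2
(array([ 2.7, -0.3]), array([0.99, 8.07]))
1 [ 2.2 -4.1] -5.0 [0.9  8.11] 41.36
2 [ 1.4 -5.8] -3.6 [0.94 8.12] 41.4
t 32.6 p [541.7 102.2  41.4] F [ 2.4 -5.5 -3.6] T [-0.96 -0.44 -0.04] op 0.335 j6 -0.2
```

Axial force is -5.8 N with under 0.1 mm of travel for 1 mm commanded, so the end is on the rigid face (the pin gives under 1 N). I'll settle and release, then retreat and check.

```bash
python3 - <<'E'
from h import *
u=rot(A)@[0,1]
p=manip.get_state()["position"]; b=p[:2]+u*.6
manip.move_linear([*b,p[2]-.15],feed=3); manip.hold(.1); s=st(); print(jf(s))
effector.gripper_to(.62,50); s=st()
p=s["position"]; manip.move_linear([*p[:2],75],feed=60); manip.move_linear([*p[:2],190],feed=200)
k=knob(1.3); 
manip.move_to([*k,190],q(A-1.3))
for n in ("side","top"):
    vision.snapshot(n); v=see(n,["stem_centre","plain_end","knob"]); print(n,{k:[(rot(-A)@(np.array(d[0][:2])-S)).round(1).tolist() for d in w] for k,w in v.items()})
im=vision.snapshot("side"); save(cv2.resize(im[250:420,240:420],(635,600),interpolation=cv2.INTER_CUBIC),"rel")
st()
E
```

```text
t 33.0 p [541.7 102.2  41.4] F [ 2.  -5.5 -1.8] T [-0.83 -0.36 -0.03] op 0.333 j6 -0.2
(array([ 1. , -5.7]), array([0.95, 8.13]))
t 33.3 p [541.4 103.1  41.3] F [ 0.1 -0.6  0.9] T [ 0.01 -0.06 -0.03] op 0.62 j6 -0.2
side {'stem_centre': [[0.4, 8.8]], 'plain_end': [[-2.0, 71.0]], 'knob': [[45.9, 115.2], [-0.5, 11.8]]}
top {'stem_centre': [[-0.9, 7.8]], 'plain_end': [[1.4, 75.5]], 'knob': [[45.5, 113.4]]}
t 37.8 p [569.  216.3 190. ] F [-0.2  0.8  0.5] T [ 0.   -0.05  0.01] op 0.617 j6 2.86
```

View pics/rel.png

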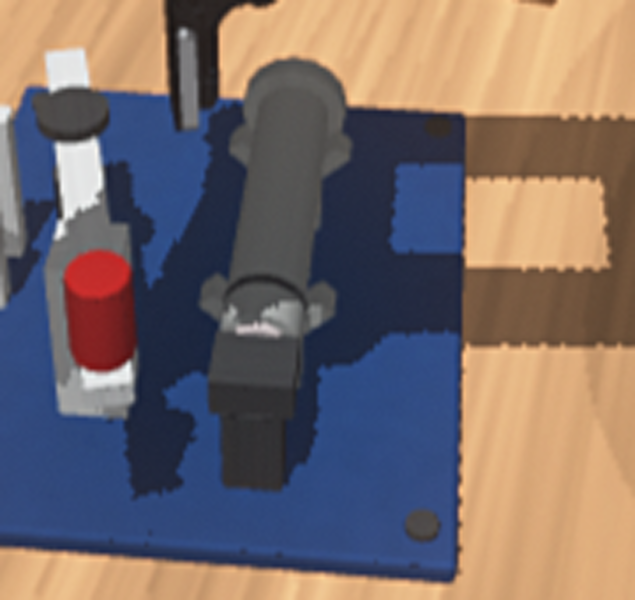

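The stem lies fully in both saddles against the stop, in the same place as when pushed (ring at (263,290)), and the bar is still parked. Regrip the knob and bring the bar back.

```bash
python3 - <<'E'
from h import *
k=[568.6,215.9]
manip.move_linear([*k,130],feed=150)
print(manip.move_linear([*k,101.5],feed=60,contact_N=8)); st()
effector.gripper_to(0,60); s=st(); p=s["position"]
manip.move_linear([*p[:2],p[2]+9],feed=40); s=st()
if s["force"][2]<-5:
    off=p[:2]-knob(1.3); print(off)
    print(arc(1.3,0,p[2]+9,np.zeros(2),feed=60)); manip.hold(.2); s=st(); print(jf(s))
    im=vision.snapshot("side"); save(cv2.resize(im[230:430,180:420],(720,600)),"back")
E
```

```text
False
t 39.0 p [568.5 215.9 101.3] F [0.5 0.7 0.8] T [ 0.02 -0.01  0.04] op 0.623 j6 2.86
t 39.4 p [568.9 216.  102.1] F [-0.7 -0.6  3.1] T [ 0.02  0.15 -0.1 ] op 0.241 j6 2.86
t 39.8 p [568.5 215.5 110.3] F [ 2.6 -3.5 -9.7] T [-0.35 -0.5   0.11] op 0.243 j6 2.86
[-0.06187335 -0.25643322]
True
t 43.8 p [503.8  86.9 111.4] F [  5.4  -2.1 -10.2] T [-0.41 -0.76 -0.33] op 0.239 j6 1.33
(array([ 5., -3.]), array([-39.  ,  -0.19]))
```

View pics/back.png

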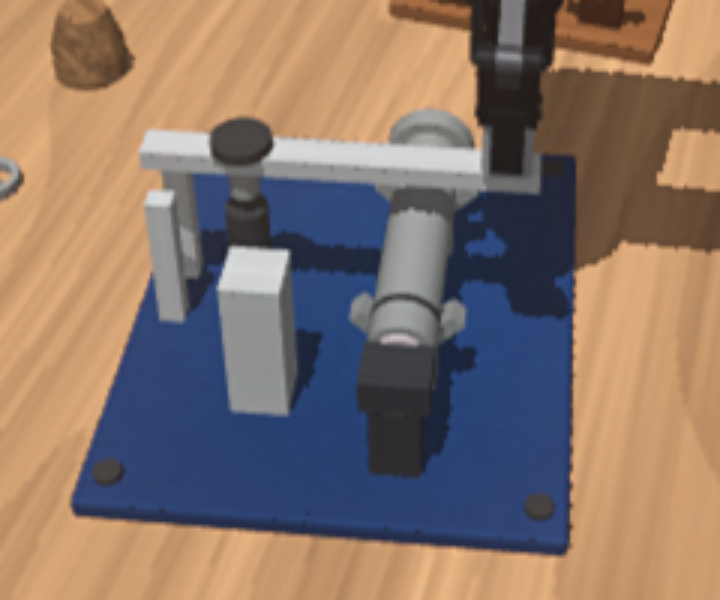

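The bar is back over the stem with its tail above and between the fork prongs. Lower it gently.

```bash
python3 - <<'E'
from h import *
p=manip.get_state()["position"]; k=knob(0)
r=manip.move_linear([*k,94],feed=25,contact_N=9); s=st(); print(r,jf(s))
if not r:
    r=manip.move_linear([*k,86],feed=8,contact_N=4); s=st(); print(r,jf(s)); manip.hold(.2); st()
im=vision.snapshot("side"); save(cv2.resize(im[230:430,180:420],(720,600)),"low")
E
```

```text
t 44.7 p [503.8  87.   94.3] F [ 4.8 -2.1 -8. ] T [-0.4  -0.72 -0.28] op 0.235 j6 1.33
False (array([ 4.4, -2.9]), array([-39.09,  -0.16]))
t 45.3 p [503.7  86.8  89.7] F [0.3 0.9 4.8] T [ 0.    0.08 -0.2 ] op 0.237 j6 1.33
True (array([0.5, 0.9]), array([-39.15,  -0.26]))
t 45.5 p [503.7  86.8  89.7] F [-0.2  0.7  7.9] T [ 0.11  0.14 -0.21] op 0.239 j6 1.33
```

View pics/low.png

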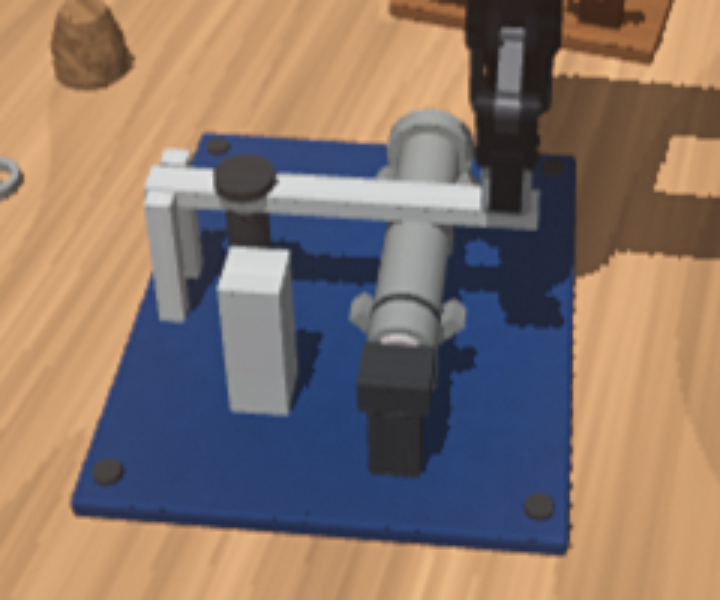

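The bar rests on the stem with its tail between the prongs. Contact came at lift 4.2 mm, matching the clamped value of about 4 mm. Let go, retreat, check numerically and hand in.

```bash
python3 - <<'E'
from h import *
effector.gripper_to(.6,60); s=st(); p=s["position"]
manip.move_linear([*p[:2],p[2]+50],feed=100); manip.move_linear([p[0]-60,p[1]-20,240],feed=200)
for n in ("side","top"):
    im=vision.snapshot(n); v=see(n,["stem_centre","plain_end","knob","copper_stem_centre"]); print(n,{k:[((rot(-A)@(np.array(d[0][:2])-S)).round(1).tolist(),d[0][2]) if k[0]!="c" else d for d in w] for k,w in v.items()})
    if n=="side":
        a=cv2.resize(im[230:430,180:420],(720,600))[...,::-1].astype(int); b=cv2.imread("pics/low.png").astype(int)
        save(im,"end"); d=abs(a-b).sum(2)>60
        print("changed px: bar/post/fork",d[130:320,140:460].sum(),"stem+stop",d[220:480,340:470].sum())
manip.hold(.3); st(); sign_off()
E
```

```text
t 46.0 p [502.5  86.5  88. ] F [-0.2 -0.5  0.4] T [-0.02 -0.04  0.01] op 0.602 j6 1.33
side {'stem_centre': [([3.0, 6.9], 63.0)], 'plain_end': [([-2.5, 67.3], 58.8)], 'knob': [([-39.5, 3.2], 108.8), ([1.6, -0.7], 60.1)], 'copper_stem_centre': [([597.6, -221.1, 54.7], 0.95)]}
changed px: bar/post/fork 4 stem+stop 0
top {'stem_centre': [], 'plain_end': [], 'knob': [], 'copper_stem_centre': [([595.5, -222.7, 48.5], 0.72), ([541.9, 92.4, 59.0], 0.34)]}
t 48.1 p [442.5  66.6 240. ] F [-0.3  0.2  0.7] T [ 0.    0.02 -0.01] op 0.6 j6 1.28
the job is handed in; nothing more can be done
```

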